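# Hang the needle-nose pliers back in the gap on the plier rack

### The arm

A 7-joint arm with a two-finger parallel gripper is mounted at the origin on a cart in front of the work surface, level with it; the furniture and walls round the work are solid. World frame = base frame: x ahead of the robot, y to its left, z up, the work surface at z = 0. Lengths are in m, angles in degrees, forces in N, time in s.
With the tool pointing down it reaches from about 0.4 to 0.85 m from the base axis. Payload 10.4 kg.
Tool frame: the origin (TCP) lies midway between the tips of the shut fingers; the grasp point (between the pads) lies 19 mm behind it; z points along the fingers, y is the line along which they close (so a half turn about z gives the same grasp; the last joint's range is limited). The gripper opens to 85 mm and grips with 20 to 120 N. Pads are 22 mm wide; open, the fingers measure 114 mm over their backs; the gripper's body (76 mm by 85 mm) begins 54 mm behind the grasp point. The pads swing forward as they close: fully open they stand 13 mm farther back than shut.
Start: joints at [-65.065, 19.034, -3.707, 83.658, 1.238, 77.344, -5.071], TCP at [0.276, 0.561, 0.192] pointing down, gripper open.
Joint ranges: [-148.97, 148.97], [-28.65, 121.19], [-84.17, 76.75], [9.2, 138.47], [-72.65, 252.65], [3.7, 117.97], [-149.18, 149.18]. Speed limits (degrees/s): [127.2, 127.2, 159.86, 159.86, 180, 180, 180].

### API

Orientations are given as [roll, pitch, yaw] about the fixed x, y, z axes, in that order (R = Rz(yaw) Ry(pitch) Rx(roll)).
In Python, from cell import robot, optics, job_done gives the robot as it stands.
- The arm moves only by the shell command python3 -m crank 'ROWS' [OPENING] [FORCE]. ROWS is JSON, one flat list of numbers, 6 for each row, row after row: the shift along the tool's x, y, z in cm, then the turn, a rotation vector about the tool's x, y, z in degrees. In form: [dx, dy, dz, wx, wy, wz, dx, dy, dz, wx, wy, wz, ...]. A call has 1 to 20 rows; each row is the pose to reach, as a shift and turn from the pose commanded when the call began, along the tool's axes at that moment; what a row does not reach only later rows make up. A row lasts 1/10 s, in which the tool goes at most 50 mm and 8.59 degrees, less where a joint would pass 70% of its speed; a pose out of reach is approached as far as the arm can. A call with a gripper value outside its range is refused whole. OPENING is the opening, from -1 (shut) to 1 (fully open), so that 0 is half open, set as the call begins (- or left out, the last holds). The fingers move at their own pace and stop on an object; FORCE is the grip in N (left out, the last holds). Time passes only in rows, so rows that repeat a pose let the fingers close. It gives the time, the measured TCP pose, the force, the opening and the grip force at its end, in the units of the state.
- robot.observe(): the state, without advancing time (a new reading comes with each control period).
- optics.read_camera(name): name is "side" or "top"; returns a dict with "image" (400x640x3 uint8, red, green, blue), "range_z" (400x640 float32, m along the optical axis (not along the pixel's ray), 0 where there is no reading), "K" (3x3 intrinsics, pixels), "world_to_cam" (4x4, takes a point from world to camera coordinates). Camera axes: x right, y up, looking along -z (the intrinsics and any distortion apply to the point x, -y, -z); pixel columns grow to the right and rows downward; lengths in m; the calibration is good to about 2 mm. A picture is of the moment at which its call begins.
- job_done(): hands the job in; it is judged then, once.
The state is a dict: "time": time; "joint_positions": joint angles; "qvel": joint speeds; "joint_efforts": joint torques, N m; "tcp_pos": TCP position; "tcp_rot": TCP orientation; "contact_force": force on the tool from outside, world axes, zero at the start; "ft_torque": the same for the moment, N m; "grip_width": finger opening in m; "grasp_force": force on a finger pad.
Only numpy, scipy, OpenCV 4.12 (cv2) and the standard library are available. Lean on these libraries where they do the work, as an engineer would, in place of code of your own. Each camera call takes 0.05 s, during which the arm holds its last target. There are 200 camera calls.

### The job

Put the needle-nose pliers that lie flat on the mat in front of the plier rack (not the two pairs beyond the trays) back on the rack. Lay them in the slanted cradle first, handle ends down against its lip, and let go, so that you can take them again by the head; then hang them astride the rack's bar, jaws up, in the gap between the two middle cutters and clear of both. Do not knock or shift the pliers that hang there, nor the arch model and the aligner on the bench.

Things in the scene. Friction and masses are not known exactly. Their poses are not given: they have to be found in the camera images.
- pliers: Needle-nose pliers in front of the rack: 199 mm long, 54 wide, 12 thick, 0.15 kg, blue handles. Origin: mid length, under face. y to the handle ends (y=+99.5), jaw tips at y=-99.5, x across, z through the thickness. Widest over both handles at y=+30 (near the balance point). Head 22 wide, flat-sided, y=-62 to -38; jaws taper beyond. Gap between handles 15 at their round ends.
- pliers_crotch (a point): The crotch of those pliers, the end of the return spring between the handles, which comes to rest on the bar's top: body frame x=0, y=-4, z=6 mm (mid thickness); axes as the pliers'. The gap between the handles is 15 mm at their ends and widens to 23 mm here.
- rack: Plier rack, fixed: grey base 125 x 300 mm, 9 high, two steel rod end frames, and a flat steel bar along its y, 10 wide in x, 18 high, top face 135 mm above the origin. Origin: centre of the underside. z up, x points away from the robot, y along the bar; clear bar 254 mm long between the end frames (145 high). Tools hang astride it, jaws up, flat sides facing along the bar.
- rack_bar (a point): Middle of the bar's top face, 135 mm above the rack's origin; axes as the rack's.
- cradle: Slanted cradle, fixed, bent sheet with a black rubber lining: base 84 x 130 mm. z up; the slope is 69 wide and 110 long and rises at 40 degrees towards its +y. At its low end a lip across and two side cheeks, 63 apart inside, 16 high, along the lowest 44 mm of the slope; above that the sides are open. Pliers laid there slide down to the lip when let go; their head then stands free past the top.
- cradle_seat (a point): Point on the slope's surface, in its middle, 100 mm up the slope from the lip: where the pliers' origin lies when they rest in the cradle (handle ends on the lip, jaws up-slope). Axes as the cradle's (not tilted).
- hung_left_crotch (a point): Crotch point of a side cutter that hangs astride the bar, on the +y side of the gap. Short blunt jaws (tips 82 mm above this point), otherwise like the needle-nose pliers. Axes as the pliers': y down, z along the bar. The tool is 54 wide, 12 thick along the bar, this point at mid thickness.
- hung_right_crotch (a point): Crotch point of a side cutter that hangs astride the bar, on the -y side of the gap. Short blunt jaws (tips 82 mm above this point), otherwise like the needle-nose pliers. 77 to 84 mm from the other crotch; the free place is midway. All hang loose and slide or tip if pushed.
- hung_end_1_crotch (a point): Crotch point of the outer hanging tool at one end of the row (needle-nose pliers); which end it has changes. About 40 mm from the next one. Its jaw tips stand 96 mm above this point.
- hung_end_2_crotch (a point): Crotch point of the outer hanging tool at one end of the row (side cutters); which end it has changes. About 40 mm from the next one. Its jaw tips stand 82 mm above this point.
- arch_model: Loose tan printed dental arch, 57 x 66 x 21 mm, on the bench in front of the rack. Origin: centre of its underside. To be left alone.
- aligner: Loose thin clear moulded arch, 57 x 65 x 10 mm, on the mat. Origin: centre of its underside. To be left alone.
There are look-alikes about, which are no part of the job. Leave any brown look-alike of the pliers alone.

How it is judged:
By the outcome, as a careful person would: the job done as asked, in the order asked, and still so for the second after the job is handed in, with the robot touching nothing.
It also fails if it takes over 64 s, if anything falls off the work surface, if the arm or the gripper's body presses on something with over 40 N, if the wrist force passes 120 N, or if a joint passes its speed limit or range.

## Working session

There is one attempt and no reset: what is moved stays moved. The work goes in short steps, Python scripts to look and compute and a shell command to move; the robot and the scene stay as the last step left them, time stands still between calls to the robot, and variables do not carry over. Pictures are saved under pics/ and viewed, at most 10 in all, crops included, and the job is handed in when it is done.

```bash
ls; mkdir -p pics
python3 - <<'E'
from cell import robot, optics
import cv2,numpy as np
print(robot.observe())
for n in("side","top"):
    d=optics.read_camera(n); np.savez(f"{n}0.npz",**d)
    cv2.imwrite(f"pics/{n}0.png",d["image"][:,:,::-1]); print(n,d["K"].round(1).tolist(),d["world_to_cam"].round(3).tolist(),(d["range_z"]>0).mean())
E
```

```text
pics
{'time': 0.0, 'joint_positions': array([-65.06664315,  19.07410429,  -3.70671979,  83.70578126,
         1.23628313,  77.34310973,  -5.07012228]), 'qvel': array([ 0.0077463 ,  0.05266573, -0.00138263,  0.05552854, -0.01842406,
        0.12094082, -0.01373576]), 'joint_efforts': array([ 5.16837154e-04, -6.25454879e+01,  4.92070033e-02, -3.91586566e+01,
        1.62239018e-02,  1.00985711e-02, -3.61251159e-05]), 'tcp_pos': array([0.27602896, 0.56026125, 0.19079461]), 'tcp_rot': array([-1.79916831e+02,  2.63563569e-03,  1.53772931e+02]), 'contact_force': array([0.3665026 , 0.36417225, 0.19248642]), 'ft_torque': array([-0.00408527, -0.0179332 , -0.00838738]), 'grasp_force': 0.0, 'grip_width': 0.08529160284674256}
side [[382.4, 0.0, 324.3], [0.0, 382.4, 201.1], [0.0, 0.0, 1.0]] [[0.836, -0.549, -0.009, -0.258], [0.281, 0.413, 0.866, -0.348], [-0.472, -0.726, 0.5, -0.784], [0.0, 0.0, 0.0, 1.0]] 0.99576953125
top [[394.7, 0.0, 322.4], [0.0, 394.7, 196.6], [0.0, 0.0, 1.0]] [[0.015, -1.0, 0.02, 0.272], [0.983, 0.019, 0.183, -0.551], [-0.184, 0.017, 0.983, -1.354], [0.0, 0.0, 0.0, 1.0]] 0.99594140625
```

View pics/top0.png

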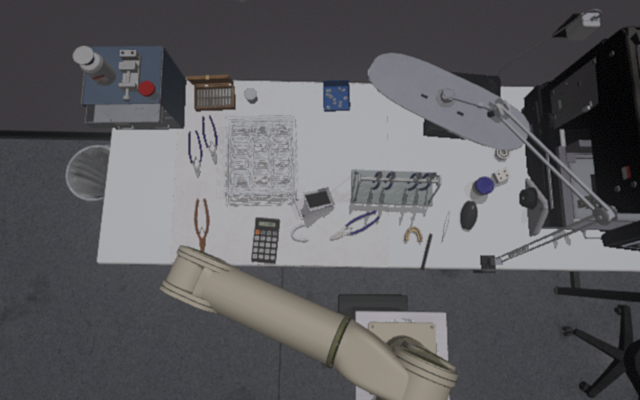

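View pics/side0.png

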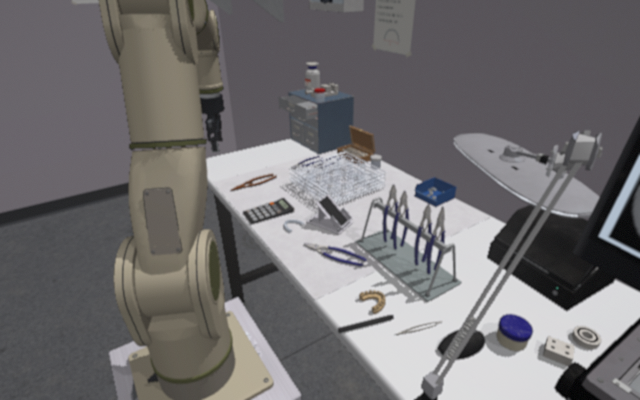

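Top view: the candidates are blue pliers at (357,224) on the mat in front of the rack, two blue pairs beyond the trays at (195,150) and (210,132), and a brown look-alike at (203,222). The pair at (357,224) fits because it is blue and lies in front of the rack (395,190). The cradle is at (318,200), the arch model at (413,233) and the aligner at (300,233). I'll confirm in an enlarged crop and measure.

```bash
cat > h.py <<'E'
import numpy as np,cv2
def pts(d):
    K=d["K"];z=d["range_z"];h,w=z.shape;u,v=np.meshgrid(np.arange(w),np.arange(h))
    c=np.stack([(u-K[0,2])/K[0,0]*z,-(v-K[1,2])/K[1,1]*z,-z],-1)
    T=np.linalg.inv(d["world_to_cam"]);return c@T[:3,:3].T+T[:3,3]
def proj(d,p):
    c=d["world_to_cam"][:3,:3]@np.asarray(p)+d["world_to_cam"][:3,3];K=d["K"]
    return K[0,0]*c[0]/-c[2]+K[0,2],K[1,1]*-c[1]/-c[2]+K[1,2]
def ray(d,u,v,z):
    K=d["K"];T=np.linalg.inv(d["world_to_cam"]);r=T[:3,:3]@[(u-K[0,2])/K[0,0],-(v-K[1,2])/K[1,1],-1];o=T[:3,3]
    return o+r*(z-o[2])/r[2]
E
python3 - <<'E'
from h import *
t=dict(np.load("top0.npz"));s=dict(np.load("side0.npz"))
a=cv2.resize(t["image"][160:250,285:445],None,fx=5,fy=5,interpolation=2)
cv2.imwrite("pics/ctop.png",a[:,:,::-1])
b=cv2.resize(s["image"][170:310,275:475],None,fx=4,fy=4,interpolation=2)[:560]
cv2.imwrite("pics/cside.png",b[:,:,::-1])
for n,d in(("top",t),("side",s)):
    P=pts(d);hsv=cv2.cvtColor(d["image"],cv2.COLOR_RGB2HSV)
    m=((hsv[...,0]>105)&(hsv[...,0]<135)&(hsv[...,1]>90)).astype(np.uint8)
    k,l,st,ce=cv2.connectedComponentsWithStats(m)
    for i in range(1,k):
        if st[i,4]>12:
            q=P[l==i];print(n,st[i].tolist(),np.median(q,0).round(3),q.min(0).round(3),q.max(0).round(3))
E
```

```text
top [323, 80, 27, 31, 593] [0.957 0.234 0.006] [ 0.289  0.186 -0.005] [0.997 0.304 1.426]
top [203, 123, 2, 16, 16] [0.797 0.732 0.011] [0.767 0.726 0.004] [0.826 0.734 0.015]
top [215, 132, 2, 12, 13] [0.773 0.682 0.011] [0.748 0.679 0.007] [0.793 0.687 0.015]
top [189, 134, 1, 21, 21] [0.742 0.779 0.012] [0.704 0.775 0.005] [0.78  0.783 0.019]
top [476, 177, 18, 17, 221] [ 0.6   -0.301  0.048] [ 0.289 -0.332  0.041] [0.63  0.304 1.426]
top [348, 214, 19, 11, 25] [0.476 0.154 0.013] [0.455 0.122 0.005] [0.492 0.187 0.017]
top [354, 218, 24, 15, 33] [0.446 0.123 0.01 ] [0.426 0.081 0.003] [0.479 0.165 0.019]
side [416, 178, 40, 28, 682] [0.95  0.242 0.026] [-0.057 -0.567 -0.008] [1.022 0.359 0.691]
side [392, 214, 6, 26, 39] [0.571 0.05  0.111] [0.567 0.047 0.043] [0.606 0.093 0.153]
side [416, 229, 4, 16, 20] [ 0.571 -0.033  0.134] [ 0.565 -0.034  0.106] [ 0.573 -0.031  0.15 ]
side [423, 237, 11, 23, 77] [ 0.571 -0.072  0.106] [-0.057 -0.567  0.042] [ 0.613 -0.032  0.691]
side [336, 249, 18, 6, 24] [0.477 0.142 0.01 ] [-0.057 -0.567  0.006] [0.487 0.174 0.691]
side [324, 253, 37, 12, 53] [0.44 0.12 0.01] [-0.057 -0.567  0.007] [0.475 0.174 0.691]
side [500, 315, 32, 26, 630] [ 0.591 -0.31   0.046] [-0.057 -0.567  0.033] [ 0.63  -0.277  0.691]
```

View pics/ctop.png

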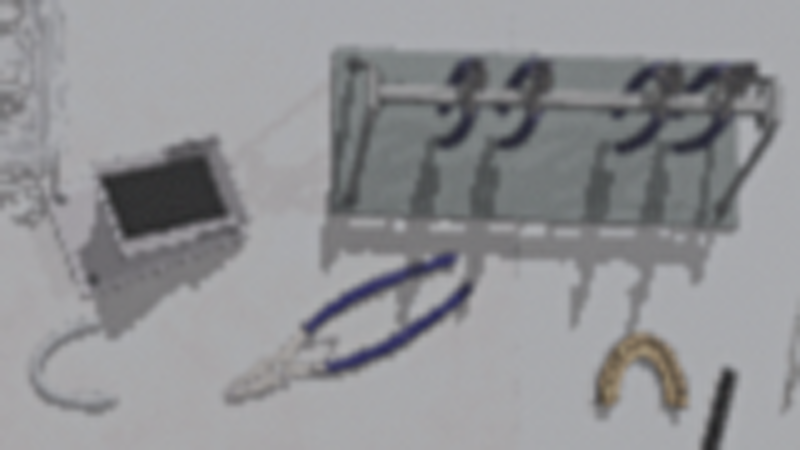

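View pics/cside.png

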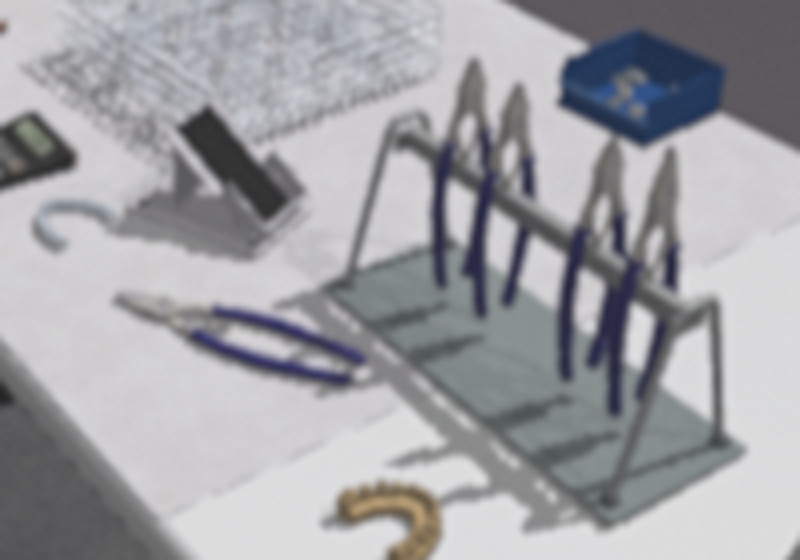

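The crop confirms it: blue-handled pliers, jaw tips at top px (331,240), handle ends about (377,215). The black cradle slope is at (318,200), its low end towards the rack. The four hung tools are at about (377..430,180), with the gap near (402,180).

Run:
```python
from h import *
t=dict(np.load("top0.npz"));s=dict(np.load("side0.npz"))
D={"top":t,"side":s}
np.set_printoptions(precision=4,suppress=True)
for n,tip,end in(("top",(330.8,239.4),(377.2,214.6)),("side",(304.2,244.2),(364,262.5))):
    a=ray(D[n],*tip,.006);b=ray(D[n],*end,.006);v=b-a
    print(n,"pl tip",a,"end",b,"len",np.linalg.norm(v),"org",(a+b)/2,"ang y",np.degrees(np.arctan2(v[1],v[0])))
for n,d in D.items():
    P=pts(d);im=d["image"].astype(int);box=lambda a,b,c,e:(P[...,0]>a)&(P[...,0]<b)&(P[...,1]>c)&(P[...,1]<e)
    # bar
    m=box(.53,.63,-.12,.14)&(abs(P[...,2]-.132)<.008)&(im.max(2)-im.min(2)<25)&(im.mean(2)>(110 if n=="top" else 60))
    q=P[m];l=cv2.fitLine(q[:,:2].astype(np.float32),cv2.DIST_HUBER,0,.001,.001).ravel()
    print(n,"bar",m.sum(),"x at y=0",l[2]-l[3]*l[0]/l[1],"x per y",l[0]/l[1],"z",np.median(q[:,2]),"y",q[:,1].min(),q[:,1].max())
    # jaws
    m=box(.5,.66,-.13,.15)&(P[...,2]>.155)&(P[...,2]<.24)
    k,lab,st,_=cv2.connectedComponentsWithStats(m.astype(np.uint8))
    for i in range(1,k):
        if st[i,4]>5:print("  jaw",st[i].tolist(),np.median(P[lab==i],0),"zmax",P[lab==i][:,2].max())
    # base
    hs=(im[...,1]-im[...,0]);m=(box(.45,.7,-.2,.2)&(abs(P[...,2]-.009)<.005)&(hs>6)).astype(np.uint8)
    k,lab,st,_=cv2.connectedComponentsWithStats(m);i=1+st[1:,4].argmax();q=P[m>0][:,:2].astype(np.float32)
    r=cv2.minAreaRect(q);print("  base",len(q),r)
    # cradle slope
    m=box(.4,.65,.13,.35)&(im.max(2)<60)&(P[...,2]>.012)
    q=P[m];c=q.mean(0);u,S,vt=np.linalg.svd(q-c,full_matrices=False);nn=vt[2]*np.sign(vt[2,2]);nn/=1
    print("  cradle",m.sum(),c,"normal",nn,"tilt",np.degrees(np.arccos(nn[2])),"upslope yaw",np.degrees(np.arctan2(-nn[1],-nn[0])),S)
    up=np.array([-nn[0]*nn[2],-nn[1]*nn[2],1-nn[2]**2]);up/=np.linalg.norm(up);ac=np.cross(up,nn)
    w=(q-c)@np.c_[up,ac];print("   up",w[:,0].min(),w[:,0].max(),"ac",w[:,1].min(),w[:,1].max(), np.percentile(w,[3,97],axis=0).ravel(), "rect",cv2.minAreaRect(w.astype(np.float32)))
```

```text
top pl tip [0.3985 0.2481 0.006 ] end [0.4913 0.0801 0.006 ] len 0.1919465525790034 org [0.4449 0.1641 0.006 ] ang y -61.06602220837107
side pl tip [0.398 0.246 0.006] end [0.493  0.0784 0.006 ] len 0.1926799349671801 org [0.4455 0.1622 0.006 ] ang y -60.439511704931135
top bar 140 x at y=0 0.5949935 x per y 0.014152713 z 0.13533342929735337 y -0.11232620066715104 0.1369373753961893
  jaw [377, 171, 6, 13, 43] [0.5911 0.1005 0.1913] zmax 0.21995094298629803
  jaw [390, 171, 6, 13, 46] [0.5892 0.0577 0.1885] zmax 0.21608004893470056
  jaw [415, 172, 7, 13, 52] [ 0.5913 -0.0258  0.1828] zmax 0.21652182618733828
  jaw [428, 172, 9, 13, 60] [ 0.593  -0.0686  0.192 ] zmax 0.23085001278009898
  base 1 ((0.5492014288902283, 0.029532313346862793), (0.0, 0.0), 0.0)
  cradle 236 [0.5371 0.2986 0.0512] normal [ 0.2457 -0.6017  0.76  ] tilt 40.53770569884699 upslope yaw 112.21230200511062 [0.4324 0.1916 0.03  ]
   up -0.05031304094391247 0.0501938473514252 ac -0.022409414878663558 0.02281323578943737 [-0.0466 -0.0199  0.0455  0.0201] rect ((-2.3383647203445435e-05, 2.569146454334259e-05), (0.044
[... 302 characters left out ...]
2] zmax 0.21418687048584711
  jaw [419, 204, 13, 24, 148] [ 0.5896 -0.0327  0.183 ] zmax 0.21550254191220974
  jaw [432, 207, 13, 30, 179] [ 0.59   -0.0757  0.1884] zmax 0.22997347860074413
  base 1851 ((0.5934029221534729, 0.021130263805389404), (0.29342323541641235, 0.12123780697584152), 89.34750366210938)
  cradle 205 [0.5379 0.299  0.0511] normal [ 0.2724 -0.5829  0.7656] tilt 40.04293390515645 upslope yaw 115.04796550178371 [0.3973 0.1356 0.0261]
   up -0.05044970035097069 0.04504845874595619 ac -0.021380069480819046 0.019987455155065677 [-0.0477 -0.0172  0.0427  0.0148] rect ((-0.002585034817457199, 0.00010457448661327362), (0.04128924757242203, 0.09547796100378036), 88.44898223876953)
```

```bash
cat >> h.py <<'E'
from scipy.spatial.transform import Rotation as Ro
np.set_printoptions(precision=3,suppress=True)
def go(pos,R):
    from cell import robot
    o=robot.observe();C=Ro.from_euler('xyz',o["tcp_rot"],degrees=True)
    print("t",round(o["time"],2),"row cm/deg",(C.inv().apply(np.array(pos)-o["tcp_pos"])*100).round(2),(C.inv()*R).as_rotvec(degrees=True).round(2))
def frame(x,z):  # tool x roughly, z exactly
    z=np.array(z,float);z/=np.linalg.norm(z);y=np.cross(z,x);y/=np.linalg.norm(y);return Ro.from_matrix(np.c_[np.cross(y,z),y,z])
def d(yaw,el=0): a,e=np.radians([yaw,el]);return np.array([np.cos(e)*np.cos(a),np.cos(e)*np.sin(a),np.sin(e)])
E
python3 - <<'E'
from h import *
R=frame(d(119.3),d(-60.7,-78)); go([.455,.145,.14],R)
E
```

```text
t 0.1 row cm/deg [-34.4  -29.34   5.13] [  3.54 -11.61  34.35]
```

```bash
python3 -m crank '[-34.4,-29.3,5.1,3.5,-11.6,34.4,-34.4,-29.3,5.1,3.5,-11.6,34.4,-34.4,-29.3,5.1,3.5,-11.6,34.4,-34.4,-29.3,5.1,3.5,-11.6,34.4,-34.4,-29.3,5.1,3.5,-11.6,34.4,-34.4,-29.3,5.1,3.5,-11.6,34.4,-34.4,-29.3,5.1,3.5,-11.6,34.4,-34.4,-29.3,5.1,3.5,-11.6,34.4,-34.4,-29.3,5.1,3.5,-11.6,34.4,-34.4,-29.3,5.1,3.5,-11.6,34.4,-34.4,-29.3,5.1,3.5,-11.6,34.4,-34.4,-29.3,5.1,3.5,-11.6,34.4,-34.4,-29.3,5.1,3.5,-11.6,34.4,-34.4,-29.3,5.1,3.5,-11.6,34.4]' 1
python3 - <<'E'
from h import *
from cell import robot
print(robot.observe()["joint_positions"])
R=frame(d(119.3),d(-60.7,-78)); go([.459,.138,.000],R)
E
```

```text
time: 1.5
tcp_pos: [0.455, 0.1471, 0.1406]
tcp_rot: [179.9, 11.9, 119.4]
contact_force: [0.4, -0.1, -0.2]
grip_width: 0.0857
grasp_force: 0.0
[-48.373   1.249  15.636 111.836  12.499  68.054  -8.165]
t 1.5 row cm/deg [ 1.94 -0.12 13.96] [ 0.11 -0.07  0.06]
```

```bash
python3 -m crank '[0.6,-0.1,4,0,0,0,1.2,-0.1,8,0,0,0,1.6,-0.1,11,0,0,0,1.8,-0.1,12.5,0,0,0,1.9,-0.1,13.3,0,0,0,1.9,-0.1,13.8,0,0,0,1.9,-0.1,13.8,0,0,0,1.9,-0.1,13.8,0,0,0]' 1
python3 -m crank '[0,0,0,0,0,0,0,0,0,0,0,0,0,0,0,0,0,0,0,0,0,0,0,0,0,0,0,0,0,0,0,0,0,0,0,0]' -1 60
python3 - <<'E'
from h import *
from cell import optics
t=optics.read_camera("side");cv2.imwrite("pics/grip1.png",cv2.resize(t["image"][170:310,275:475],None,fx=4,fy=4)[:,:,::-1])
E
```

```text
time: 2.3
tcp_pos: [0.46, 0.1373, 0.0024]
tcp_rot: [179.8, 11.9, 119.2]
contact_force: [-0.5, 0.3, -0.4]
grip_width: 0.0858
grasp_force: 0.0
time: 2.9
tcp_pos: [0.4595, 0.1368, 0.0017]
tcp_rot: [179.9, 11.9, 119.2]
contact_force: [-0.6, -0.0, -0.3]
grip_width: 0.0004
grasp_force: 0.0
```

View pics/grip1.png

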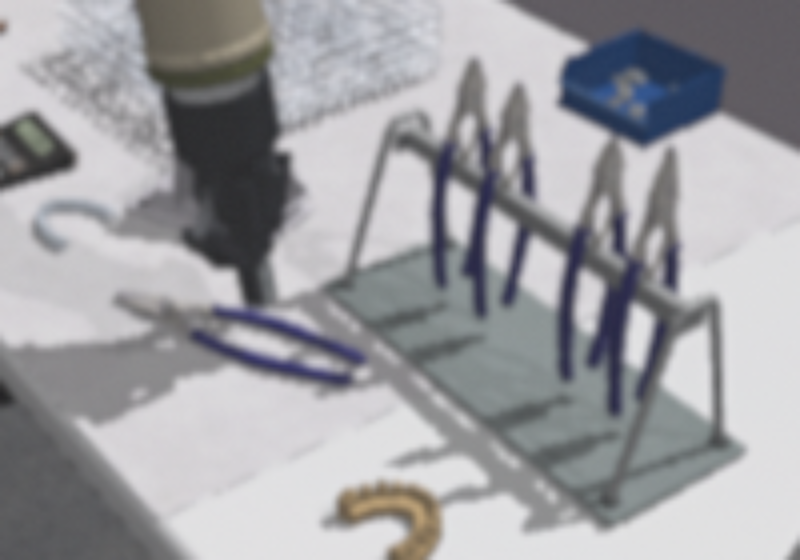

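The picture shows a miss: the shut fingertips are at crop (262,300), beyond the far handle, and the pliers haven't moved. I'll check where the TCP projects.

Run:
```python
from h import *
from cell import optics,robot
o=robot.observe();print(o["tcp_pos"],o["tcp_rot"])
for n in("side","top"):
    c=optics.read_camera(n);np.savez(n+"1.npz",**c);p=np.array(o["tcp_pos"]);u=proj(c,p);print(n,u, "crop",(u[0]-275)*4,(u[1]-170)*4)
    P=pts(c);im=c["image"].astype(int)
    m=(im.max(2)<70)&(abs(P[...,:2]-p[:2]).max(-1)<.12)&(P[...,2]>-.01)&(P[...,2]<.15)
    q=P[m]
    for a in np.arange(0,.15,.015):
        s=q[(q[:,2]>=a)&(q[:,2]<a+.015)]
        if len(s):print("  z",a.round(3),len(s),s.mean(0))
b=cv2.resize(c["image"][180:280,300:440],None,fx=5,fy=5);cv2.imwrite("pics/gt.png",b[:,:,::-1])
```

```text
[0.459 0.137 0.002] [179.898  11.931 119.235]
side (np.float64(342.0822759810666), np.float64(257.09855776272394)) crop 268.3291039242663 348.39423105089577
  z 0.045 10 [0.444 0.137 0.055]
  z 0.06 17 [0.443 0.139 0.066]
  z 0.075 18 [0.446 0.144 0.085]
  z 0.09 61 [0.442 0.138 0.098]
  z 0.105 102 [0.447 0.143 0.113]
  z 0.12 111 [0.435 0.14  0.127]
  z 0.135 115 [0.44  0.145 0.143]
top (np.float64(361.54055018299005), np.float64(223.16751677485905)) crop 346.1622007319602 212.6700670994362
  z 0.015 2 [0.534 0.257 0.018]
  z 0.045 1 [0.579 0.102 0.058]
  z 0.075 2 [0.573 0.082 0.086]
  z 0.09 2 [0.572 0.08  0.095]
  z 0.105 4 [0.571 0.08  0.111]
  z 0.12 4 [0.571 0.079 0.125]
  z 0.135 4 [0.573 0.068 0.139]
```

Run:
```python
from h import *
s=dict(np.load("side1.npz"));t=dict(np.load("top1.npz"))
a=cv2.resize(s["image"][195:285,300:380],None,fx=6,fy=6,interpolation=0)
b=cv2.resize(t["image"][190:250,320:400],None,fx=6,fy=6,interpolation=0)[:300]
b=cv2.copyMakeBorder(b,0,540-len(b),0,0,0)
im=np.hstack([a,b])[:540,:];im=cv2.resize(im,(800,450));cv2.imwrite("pics/zz.png",im[:,:,::-1])
P=pts(s)
for v in range(228,262,2):print(v,s["image"][v,340],P[v,340])
```

```text
228 [49 49 52] [0.451 0.137 0.105]
230 [48 49 52] [0.457 0.145 0.092]
232 [50 50 53] [0.453 0.139 0.09 ]
234 [67 70 73] [0.45  0.135 0.087]
236 [88 90 93] [0.45  0.136 0.08 ]
238 [ 99 100 103] [0.452 0.137 0.072]
240 [88 90 92] [0.454 0.14  0.062]
242 [78 80 82] [0.45  0.134 0.061]
244 [70 71 73] [0.45  0.134 0.054]
246 [ 98  99 105] [0.449 0.133 0.048]
248 [124 122 150] [ 0.482  0.179 -0.002]
250 [61 60 99] [0.469 0.16  0.008]
252 [124 123 128] [ 0.47   0.161 -0.   ]
254 [208 206 209] [0.463 0.153 0.001]
256 [213 212 215] [ 0.46   0.147 -0.001]
258 [148 146 169] [ 0.455  0.141 -0.003]
260 [ 58  55 103] [0.44 0.12 0.01]
```

View pics/zz.png

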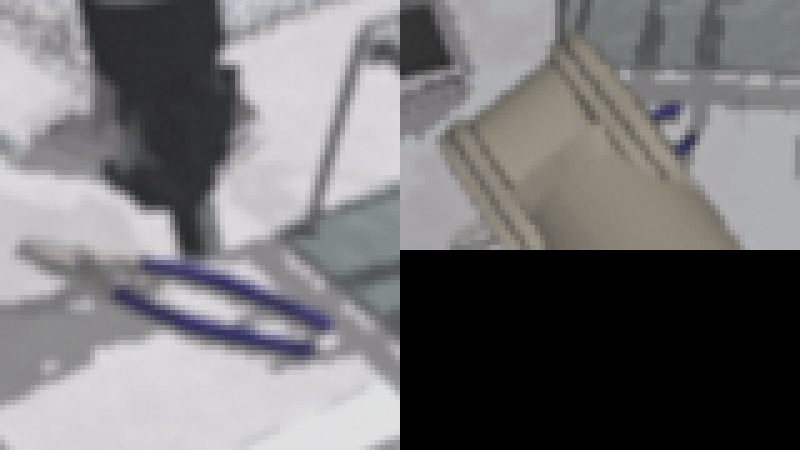

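The depth at px (340,246) puts the real tips about 46 mm short of the reported TCP along tool z. The reported pose is off by that much, so I'll apply it as a tool-length correction, lower and grip again.

```bash
python3 -m crank '[0,0,0,0,0,0,0,0,0,0,0,0,0,0,0,0,0,0,0,0,0,0,0,0,0,0,0,0,0,0]' 1
python3 -m crank '[0,0,1,0,0,0,0,0,2,0,0,0,0,0,3,0,0,0,0,0,3.6,0,0,0,0,0,4,0,0,0,0,0,4.2,0,0,0,0,0,4.2,0,0,0]'
python3 -m crank '[0,0,0,0,0,0,0,0,0,0,0,0,0,0,0,0,0,0,0,0,0,0,0,0,0,0,0,0,0,0]' -1 60
```

```text
time: 3.55
tcp_pos: [0.4595, 0.1368, 0.0017]
tcp_rot: [179.9, 11.9, 119.2]
contact_force: [0.1, -0.1, -0.5]
grip_width: 0.0722
grasp_force: 0.0
time: 4.25
tcp_pos: [0.4638, 0.1292, -0.0396]
tcp_rot: [179.9, 11.9, 119.2]
contact_force: [0.0, 0.7, -0.2]
grip_width: 0.0854
grasp_force: 0.0
time: 4.75
tcp_pos: [0.4642, 0.1297, -0.0386]
tcp_rot: [179.8, 11.9, 119.2]
contact_force: [-4.6, 0.2, 10.2]
grip_width: 0.051
grasp_force: 60.6
```

```bash
python3 -m crank '[0,0,-1,0,0,0,-1.5,0,-4,0,0,0,-2.5,0,-8,0,0,0,-3.2,0,-12,0,0,0,-3.2,0,-15,0,0,0,-3.2,0,-15,0,0,0,-3.2,0,-15,0,0,0]'
python3 - <<'E'
from h import *
from cell import optics,robot
o=robot.observe();C=Ro.from_euler('xyz',o["tcp_rot"],degrees=True)
for n in("side",):
    c=optics.read_camera(n);np.savez(n+"2.npz",**c);P=pts(c)
    hsv=cv2.cvtColor(c["image"],cv2.COLOR_RGB2HSV);m=(hsv[...,0]>105)&(hsv[...,0]<135)&(hsv[...,1]>90)&(abs(P[...,:2]-o["tcp_pos"][:2]).max(-1)<.2)&(P[...,2]>.03)&(P[...,0]<.53)
    q=P[m];q=q[np.abs(q[:,2]-np.median(q[:,2]))<.04];w=C.inv().apply(q-o["tcp_pos"]);print(n,len(q),"tool frame med",np.median(w,0),w.min(0),w.max(0),"world z",np.median(q[:,2]))
    u,v=proj(c,o["tcp_pos"]-.046*C.apply([0,0,1]));print(u,v,o["contact_force"])
    u,v=int(u),int(v);b=cv2.resize(c["image"][max(v-60,0):v+60,max(u-75,0):u+75],None,fx=5,fy=5);cv2.imwrite("pics/l.png",b[:,:,::-1])
E
```

```text
time: 5.45
tcp_pos: [0.4637, 0.1291, 0.1144]
tcp_rot: [179.8, 11.9, 119.2]
contact_force: [0.5, 0.1, -2.3]
grip_width: 0.0514
grasp_force: 63.2
side 80 tool frame med [-0.017 -0.019 -0.046] [-0.065 -0.027 -0.06 ] [ 0.048  0.027 -0.034] world z 0.1626791336178175
342.6329969625264 210.17764568700667 [ 0.52   0.088 -2.308]
```

View pics/l.png

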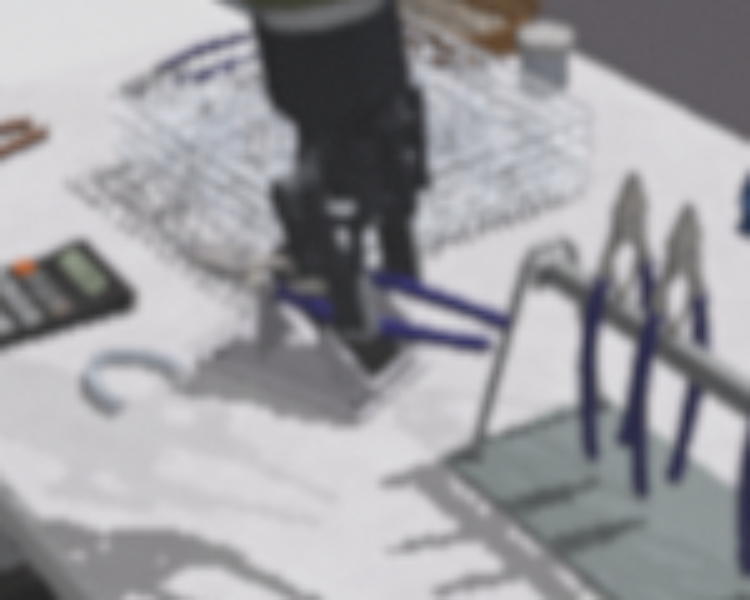

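The pliers are held across the handles at crop (350,310), lifted level and clear of the rack. Next is the cradle pre-pose.

```bash
cat >> h.py <<'E'
def cr(up,nn,yaw=114,el=40):
    J=d(yaw,el);n=-d(yaw,el-90);c,s=np.cos(np.radians(12)),np.sin(np.radians(12))
    x=c*J-s*n;z=-s*J-c*n;O=np.array([.5233,.3303,.0801])+up*J+nn*n
    return O-.0295*x+.0457*z,frame(x,z)
E
python3 -c "
from h import *
go(*cr(.012,.06))"
```

```text
t 5.5 row cm/deg [11.74 14.78  1.  ] [-0.69 39.89  5.32]
```

```bash
python3 -m crank '[2,3,0.2,0,5,1,4,5,0.3,0,12,2,6,8,0.5,0,19,3,8,11,0.7,0,26,4,10,13,0.9,-0.5,33,5,11.7,14.8,1,-0.7,39.9,5.3,11.7,14.8,1,-0.7,39.9,5.3,11.7,14.8,1,-0.7,39.9,5.3,11.7,14.8,1,-0.7,39.9,5.3]'
python3 - <<'E'
from h import *
from cell import optics,robot
o=robot.observe();print(o["joint_positions"]);go(*cr(.012,.004))
C=Ro.from_euler('xyz',o["tcp_rot"],degrees=True)
for n in("side","top"):
    c=optics.read_camera(n);np.savez(n+"3.npz",**c);P=pts(c)
    hsv=cv2.cvtColor(c["image"],cv2.COLOR_RGB2HSV);m=(hsv[...,0]>105)&(hsv[...,0]<135)&(hsv[...,1]>90)&(abs(P-(o["tcp_pos"]-.046*C.apply([0,0,1]))).max(-1)<.11)&(P[...,2]>.03)
    w=C.inv().apply(P[m]-o["tcp_pos"]);print(n,m.sum(),"tool frame med",np.median(w,0),w.min(0),w.max(0))
    e=P[m][P[m][:,1]<P[m][:,1].min()+.015].mean(0);J=d(114,40);n_=-d(114,-50);s=np.array([.5233,.3303,.0801])
    print("handle end rel seat: up,norm,right",(e-s)@J,(e-s)@n_,(e-s)@np.cross(J,n_))
c=dict(np.load("side3.npz"))
b=cv2.resize(c["image"][130:270,260:460],None,fx=4,fy=4);cv2.imwrite("pics/pre.png",b[:,:,::-1])
E
```

```text
time: 6.4
tcp_pos: [0.5373, 0.2992, 0.0801]
tcp_rot: [180.0, -27.9, 114.1]
contact_force: [0.2, -0.5, -1.3]
grip_width: 0.0515
grasp_force: 63.3
[-28.451  26.596  15.036  94.211 -36.815  69.617  25.581]
t 6.4 row cm/deg [ 1.16 -0.01  5.53] [-0.01  0.09  0.07]
side 28 tool frame med [ 0.005 -0.021 -0.051] [-0.059 -0.027 -0.061] [ 0.046  0.019 -0.038]
handle end rel seat: up,norm,right -0.07511168425778568 0.07507928449128483 -0.021200350904769134
top 25 tool frame med [ 0.028 -0.017 -0.057] [ 0.011 -0.022 -0.063] [ 0.045  0.025 -0.052]
handle end rel seat: up,norm,right 0.006459413527458293 0.07216923647223047 -0.01880108234986043
```

View pics/pre.png

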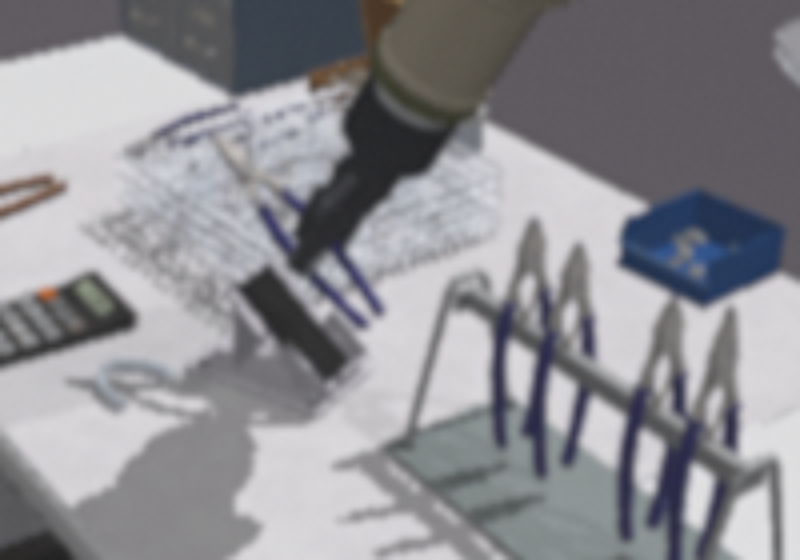

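The pliers are aligned above the black slope (crop (300,320)), handle ends toward the lip, clear of the rack. Lowering.

```bash
python3 -m crank '[0.4,0,2,0,0,0,0.8,0,4,0,0,0,1,0,4.8,0,0,0,1.1,0,5.2,0,0,0,1.2,0,5.5,0,0,0,1.2,0,5.5,0,0,0,1.2,0,5.5,0,0,0]'
```

```text
time: 7.2
tcp_pos: [0.5238, 0.3322, 0.0379]
tcp_rot: [179.9, -28.0, 114.0]
contact_force: [-0.8, 0.1, -1.4]
grip_width: 0.0512
grasp_force: 63.3
```

```bash
python3 -m crank '[0.02,0,0.1,0,0,0,0.04,0,0.2,0,0,0,0.06,0,0.3,0,0,0,0.06,0,0.3,0,0,0]'
python3 -m crank '[-0.2,0,0.04,0,0,0,-0.4,0,0.08,0,0,0,-0.5,0,0.1,0,0,0,-0.5,0,0.1,0,0,0]'
```

```text
time: 7.6
tcp_pos: [0.5223, 0.3344, 0.0348]
tcp_rot: [180.0, -28.0, 114.0]
contact_force: [-0.6, 0.2, -0.2]
grip_width: 0.051
grasp_force: 63.3
time: 8.0
tcp_pos: [0.5241, 0.3304, 0.0315]
tcp_rot: [180.0, -28.0, 114.0]
contact_force: [0.3, -0.0, -1.2]
grip_width: 0.0513
grasp_force: 63.3
```

```bash
python3 -m crank '[0.02,0,0.1,0,0,0,0.04,0,0.2,0,0,0,0.04,0,0.2,0,0,0]'
python3 -m crank '[0.02,0,0.1,0,0,0,0.04,0,0.2,0,0,0,0.04,0,0.2,0,0,0]'
```

```text
time: 8.3
tcp_pos: [0.5235, 0.332, 0.0301]
tcp_rot: [179.9, -28.0, 114.0]
contact_force: [-0.1, 0.2, -1.0]
grip_width: 0.0512
grasp_force: 63.3
time: 8.6
tcp_pos: [0.5237, 0.3322, 0.0298]
tcp_rot: [179.9, -28.0, 114.0]
contact_force: [-3.4, -7.5, 10.1]
grip_width: 0.0514
grasp_force: 64.5
```

```bash
python3 -m crank '[0,0,0,0,0,0,0,0,0,0,0,0,0,0,0,0,0,0,0,0,0,0,0,0,0,0,0,0,0,0]' 1
python3 -m crank '[0,0,-1,0,0,0,0,0,-3,0,0,0,0,0,-6,0,0,0,0,0,-10,0,0,0,0,0,-14,0,0,0,0,0,-16,0,0,0,0,0,-16,0,0,0]'
python3 - <<'E'
from h import *
from cell import optics,robot
J=d(114,40);n_=-d(114,-50);s=np.array([.5233,.3303,.0801])
for n in("side","top"):
    c=optics.read_camera(n);np.savez(n+"4.npz",**c);P=pts(c);W=(P-s)@np.c_[J,n_,np.cross(J,n_)]
    hsv=cv2.cvtColor(c["image"],cv2.COLOR_RGB2HSV)
    near=(abs(W[...,0])<.13)&(abs(W[...,1]-.008)<.02)&(abs(W[...,2])<.05)
    m=near&(hsv[...,0]>105)&(hsv[...,0]<135)&(hsv[...,1]>80)
    w=W[m];print(n,m.sum());
    for a in np.arange(-.11,.02,.02):
        q=w[(w[:,0]>a)&(w[:,0]<=a+.02)]
        if len(q):print("  up",a.round(3),"norm",np.median(q[:,1]),"right",q[:,2].min(),q[:,2].max())
    m=near&(W[...,0]>.03)&(W[...,1]>-.012);w=W[m];print("  head",m.sum(),np.median(w,0),w.min(0),w.max(0), "head band right mean", w[(w[:,0]>.038)&(w[:,0]<.1)][:,2].mean())
c=dict(np.load("side4.npz"))
b=cv2.resize(c["image"][130:270,260:460],None,fx=4,fy=4);cv2.imwrite("pics/laid.png",b[:,:,::-1])
E
```

```text
time: 9.1
tcp_pos: [0.5229, 0.3332, 0.0284]
tcp_rot: [179.9, -28.0, 114.1]
contact_force: [-0.6, 0.1, 0.6]
grip_width: 0.0852
grasp_force: 0.0
time: 9.8
tcp_pos: [0.5561, 0.2624, 0.1736]
tcp_rot: [179.6, -27.9, 114.0]
contact_force: [0.4, -0.1, 0.2]
grip_width: 0.0855
grasp_force: 0.0
side 163
  up -0.11 norm 0.008887840622071293 right -0.019438909927575302 0.011691204098600264
  up -0.09 norm 0.008085318869027778 right -0.02193491515190932 0.01634759991474754
  up -0.07 norm 0.009163438835520503 right -0.026766340701454495 0.019890547481214636
  up -0.05 norm 0.008944694125222332 right -0.027139124035418665 0.021707190150872645
  up -0.03 norm 0.008246135646169087 right -0.028022785727382458 0.022912386351142892
  up -0.01 norm 0.007902710915648972 right -0.025145939421329463 0.02024377304693119
  up 0.01 norm 0.009662459432627411 right -0.021323734025231345 -0.016335026444332233
  head 97 [ 0.056  0.008 -0.001] [ 0.031  0.001 -0.013] [0.094 0.012 0.015] head band right mean 6.051360671124244e-05
top 93
  up -0.11 norm -0.006752312492272508 right -0.006916625443600748 -0.006916625443600748
  up -0.09 norm 0.01130014043362665 right -0.01913020636876585 0.017859497724952187
  up -0.07 norm 0.011147630459911026 right -0.021901653036414042 0.01997413579950427
  up -0.05 norm 0.010511682164837919 right -0.022522527698167844 0.021396066376826596
  up -0.03 norm 0.010402369444903416 right -0.0226471426995254 0.023890448883895146
  up -0.01 norm 0.010237687901272337 right -0.02177001016190903 0.023591682030719117
  up 0.01 norm 0.010561921865305815 right -0.01849475704992822 0.02091807118461404
  head 88 [0.062 0.008 0.003] [ 0.031  0.001 -0.012] [0.098 0.015 0.019] head band right mean 0.003466054610651804
```

View pics/laid.png

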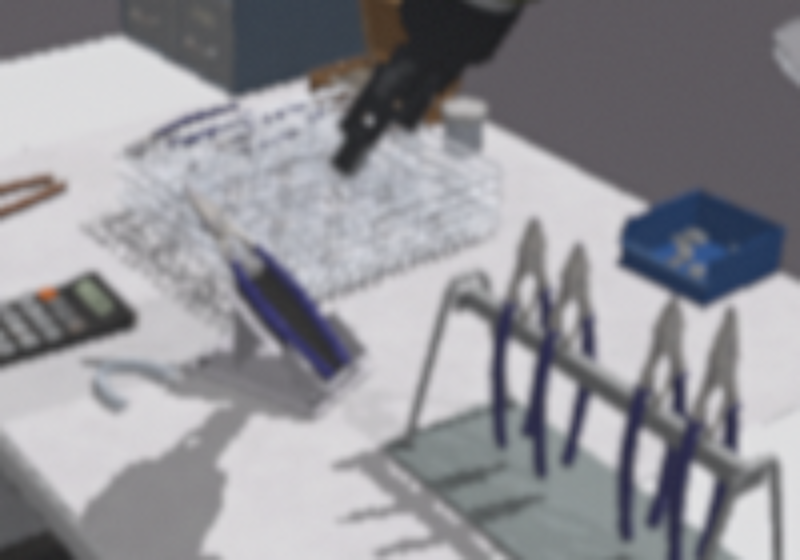

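The pliers lie in the cradle with their handle ends at the lip (crop (345,370)), jaws up-slope and head free past the top (crop (240,245)). The gripper is clear. Now swing round to come at the head along the pliers' axis.

```bash
cat >> h.py <<'E'
def hd(y,up=0,L=.045,el=40,yaw=112.7):
    J=d(114,40);n=-d(114,-50);r=np.cross(J,n);Jt=d(yaw,el)
    p=np.array([.5233,.3303,.0801])+(-y-.003)*J+.006*n+.0015*r+[0,0,up]
    return p-L*Jt,frame(d(yaw,el-90),-Jt)
E
python3 -c "
from h import *
go(*hd(-.14,.12));go(*hd(-.125))"
```

```text
t 9.9 row cm/deg [16.7   0.01 -1.74] [  0.36 -78.     1.35]
t 9.9 row cm/deg [ 9.6  -0.01  9.17] [  0.36 -78.     1.35]
```

```bash
python3 -m crank '[2,0,-3,0,-8,0,4,0,-5,0,-16,0,6,0,-6,0,-24,0,8,0,-6,0,-32,0,10,0,-6,0,-40,0,12,0,-5,0.2,-48,1,14,0,-4,0.3,-56,1,15.5,0,-3,0.4,-64,1.3,16.7,0,-1.7,0.4,-72,1.3,16.7,0,-1.7,0.4,-78,1.3,16.7,0,-1.7,0.4,-78,1.3,16.7,0,-1.7,0.4,-78,1.3,16.7,0,-1.7,0.4,-78,1.3]' 1
python3 -c "
from h import *
from cell import robot
print(robot.observe()['joint_positions'])
go(*hd(-.14,.12));go(*hd(-.125))"
```

```text
time: 11.2
tcp_pos: [0.4978, 0.3904, 0.2647]
tcp_rot: [179.9, 49.8, 112.6]
contact_force: [0.7, -0.1, 0.1]
grip_width: 0.0853
grasp_force: 0.0
[-73.717  39.938  18.711  63.09   29.346 107.123 -31.877]
t 11.2 row cm/deg [ 0.15 -0.04 -0.05] [-0.03 -0.16 -0.09]
t 11.2 row cm/deg [ 9.32 -0.03  9.19] [-0.03 -0.16 -0.09]
```

```bash
python3 -m crank '[2,0,2,0,0,0,4,0,4,0,0,0,6,0,6,0,0,0,8,0,8,0,0,0,9.3,0,9.2,0,0,0,9.3,0,9.2,0,0,0,9.3,0,9.2,0,0,0]'
python3 - <<'E'
from h import *
from cell import robot,optics
o=robot.observe();print(o['joint_positions'][5]);go(*hd(-.035))
C=Ro.from_euler('xyz',o["tcp_rot"],degrees=True)
for n in("side","top"):
    c=optics.read_camera(n);np.savez(n+"5.npz",**c);P=pts(c);w=C.inv().apply((P-o["tcp_pos"]).reshape(-1,3));im=c["image"].reshape(-1,3).astype(int)
    m=(im.max(1)<75)&(abs(w[:,0])<.03)&(abs(w[:,1])<.065)&(w[:,2]>-.075)&(w[:,2]<-.03)
    q=w[m];print(n,"fingers",m.sum(),q.min(0),q.max(0))
    for sg in(-1,1):
        k=q[q[:,1]*sg>0]
        if len(k):print("   side",sg,len(k),np.median(k,0),k.min(0),k.max(0))
    m=(abs(w[:,0])<.015)&(abs(w[:,1])<.025)&(w[:,2]>-.022)&(w[:,2]<.12);q=w[m]
    for a in np.arange(-.02,.12,.02):
        k=q[(q[:,2]>a)&(q[:,2]<a+.02)]
        if len(k):print("  pl z",a.round(2),len(k),"x",np.median(k[:,0]),"y",k[:,1].min(),k[:,1].max(),k[:,1].mean())
    print("  zmin",q[:,2].min())
c=dict(np.load("side5.npz"))
b=cv2.resize(c["image"][120:260,260:460],None,fx=4,fy=4);cv2.imwrite("pics/ph.png",b[:,:,::-1])
E
```

```text
time: 11.9
tcp_pos: [0.5013, 0.3817, 0.1345]
tcp_rot: [180.0, 49.9, 112.7]
contact_force: [-0.8, -0.2, 0.4]
grip_width: 0.0856
grasp_force: 0.0
96.41674094056702
t 11.9 row cm/deg [-0.04  0.15  9.08] [ 0.02 -0.07 -0.01]
side fingers 38 [-0.009 -0.058 -0.075] [ 0.008  0.047 -0.055]
   side -1 16 [-0.005 -0.055 -0.067] [-0.008 -0.058 -0.075] [ 0.003 -0.051 -0.058]
   side 1 22 [-0.001  0.042 -0.066] [-0.009  0.04  -0.075] [ 0.008  0.047 -0.055]
  pl z -0.02 15 x -0.0008674539624599869 y -0.005284243696211732 0.0048928484241487396 0.0004318315865942778
  pl z 0.0 32 x -0.001751038010601158 y -0.009683742787961839 0.012910107753927681 0.00017160931192702048
  pl z 0.02 37 x -0.0032417005839030506 y -0.010039744470257187 0.011493528499629918 -0.0006654393387169175
  pl z 0.04 43 x -0.002240888743022157 y -0.019935100490200197 0.019543624603976562 0.00016897745747294647
  pl z 0.06 65 x -0.0007501565268719623 y -0.024634447746911366 0.023260421469532274 -0.0012004977034300475
  pl z 0.08 76 x 0.0033242550641099395 y -0.024700308924055912 0.02406359401463394 0.002386168673312447
  pl z 0.1 
[... 411 characters left out ...]
955880444153323 0.0034447889677620466
  pl z 0.0 32 x -0.0025511446791148394 y -0.007220226466658964 0.012988591414348247 0.0027050321771510625
  pl z 0.02 27 x -0.0033792130301929226 y -0.007944264757672268 0.01373544860351127 0.0028100738698105926
  pl z 0.04 34 x -0.0028133037886514424 y -0.01707309259270226 0.023787843184111784 0.0011249310875836055
  pl z 0.06 53 x 0.0006721013016710014 y -0.024996110313677013 0.024961219280921314 0.001149301512459286
  pl z 0.08 60 x 0.0037645818386965423 y -0.024109662209281107 0.02407660315856592 -0.0005852773486157959
  pl z 0.1 62 x 0.004131230611956858 y -0.024902354608910333 0.024440056276278335 -0.00028836332027244255
  zmin -0.02027907749832085
```

```bash
python3 -m crank '[0,0.1,2,0,0,0,0,0.1,4,0,0,0,0,0.1,6,0,0,0,0,0.1,7.5,0,0,0,0,0.1,8.3,0,0,0,0,0.1,8.7,0,0,0,0,0.1,9,0,0,0,0,0.1,9,0,0,0]'
python3 -m crank '[0,0,0,0,0,0,0,0,0,0,0,0,0,0,0,0,0,0,0,0,0,0,0,0,0,0,0,0,0,0,0,0,0,0,0,0]' -1 60
```

```text
time: 12.8
tcp_pos: [0.5281, 0.319, 0.0752]
tcp_rot: [-179.9, 50.0, 112.9]
contact_force: [0.2, 0.1, -0.1]
grip_width: 0.0853
grasp_force: 0.0
time: 13.4
tcp_pos: [0.5281, 0.3188, 0.0751]
tcp_rot: [-179.9, 50.0, 112.9]
contact_force: [0.4, 1.6, 0.1]
grip_width: 0.0213
grasp_force: 58.5
```

```bash
python3 -m crank '[-0.5,0,-0.5,0,0,0,-1.5,0,-1,0,0,0,-3,0,-3,0,0,0,-5,0,-5,0,0,0,-8,0,-7,0,0,0,-11,0,-8,0,0,0,-13,0,-8,0,0,0,-13,0,-8,0,0,0,-13,0,-8,0,0,0]' - 80
python3 - <<'E'
from h import *
from cell import robot
print(robot.observe()['joint_positions'])
y=.0145;x=.593+.0115*y
# reported TCP for vertical pose: bar gap, pliers y=-35 at real TCP; crotch at z=.135
for h in(.16,):
    go([x-.0,y+.0,.135+.031+h-.045],frame(d(89.3),[0,0,-1]))
E
```

```text
time: 14.3
tcp_pos: [0.5365, 0.2977, 0.2251]
tcp_rot: [-179.8, 50.0, 112.9]
contact_force: [-0.4, 1.1, -1.0]
grip_width: 0.0213
grasp_force: 78.3
[-70.282  34.202  19.953  77.203  31.644  96.577 -32.046]
t 14.3 row cm/deg [-22.48  -5.73  18.09] [10.09 49.29 21.98]
```

Run:
```python
from h import *
go([.54,.25,.365],frame(d(89.3),[0,0,-1]))
```

```text
t 14.3 row cm/deg [-13.63  -1.56  -5.52] [10.09 49.29 21.98]
```

```bash
python3 -m crank '[-3,0,-1.2,1,5,2,-6,-0.4,-2.4,2,11,5,-9,-1,-3.6,3.5,17,8,-11,-1.2,-4.5,5,24,11,-12.5,-1.4,-5,6.5,31,14,-13.6,-1.6,-5.5,8,38,17,-13.6,-1.6,-5.5,9,44,19.5,-13.6,-1.6,-5.5,10.1,49.3,22,-13.6,-1.6,-5.5,10.1,49.3,22,-13.6,-1.6,-5.5,10.1,49.3,22]'
python3 - <<'E'
from h import *
from cell import robot
print(robot.observe()['joint_positions'])
go([.593,.0145,.365],frame(d(89.3),[0,0,-1]))
E
```

```text
time: 15.3
tcp_pos: [0.5394, 0.2504, 0.3641]
tcp_rot: [-179.9, 0.1, 89.4]
contact_force: [0.6, -0.3, -0.9]
grip_width: 0.0212
grasp_force: 78.3
[-47.969  13.982  24.06   71.181  -5.586  96.093 -25.775]
t 15.3 row cm/deg [-23.53   5.62  -0.04] [-0.06  0.14  0.05]
```

```bash
python3 -m crank '[-3,0.7,0,0,0,0,-6,1.4,0,0,0,0,-10,2.4,0,0,0,0,-14,3.4,0,0,0,0,-18,4.3,0,0,0,0,-21,5,0,0,0,0,-23,5.5,0,0,0,0,-23.5,5.6,0,0,0,0,-23.5,5.6,0,0,0,0,-23.5,5.6,0,0,0,0]'
python3 - <<'E'
from h import *
from cell import robot,optics
o=robot.observe();T=np.array(o["tcp_pos"]);print(T)
for n in("side","top"):
    c=optics.read_camera(n);np.savez(n+"6.npz",**c);P=pts(c)
    hsv=cv2.cvtColor(c["image"],cv2.COLOR_RGB2HSV)
    near=(abs(P[...,0]-.593)<.05)&(abs(P[...,1]-T[1])<.03)&(P[...,2]>.245)&(P[...,2]<.42)
    m=near&(hsv[...,0]>105)&(hsv[...,0]<135)&(hsv[...,1]>80);q=P[m]
    print(n,"blue",m.sum())
    for a in np.arange(.26,.4,.02):
        k=q[(q[:,2]>a)&(q[:,2]<=a+.02)]
        if len(k):print("  z",a.round(2),len(k),"x",k[:,0].min(),k[:,0].max(),"y mean",k[:,1].mean(),"x mid",k[:,0].mean())
c=dict(np.load("side6.npz"))
print(proj(c,[.593,.0145,.3]))
b=cv2.resize(c["image"][100:250,330:480],None,fx=4,fy=4);cv2.imwrite("pics/ab.png",b[:,:,::-1])
E
```

```text
time: 16.3
tcp_pos: [0.5929, 0.0172, 0.3648]
tcp_rot: [-180.0, -0.0, 89.5]
contact_force: [-0.2, -0.7, -1.2]
grip_width: 0.021
grasp_force: 78.3
[0.593 0.017 0.365]
side blue 244
  z 0.28 30 x 0.5715238758874666 0.606940692743021 y mean 0.011150368265265175 x mid 0.591578840225307
  z 0.3 31 x 0.569797978934697 0.6103910452725546 y mean 0.011201710898087969 x mid 0.5917999708222146
  z 0.32 44 x 0.5672774807777663 0.6132185488982335 y mean 0.01090229212985727 x mid 0.5924647711094111
  z 0.34 48 x 0.5638151594963178 0.615388393202436 y mean 0.011004932092767058 x mid 0.5886843803689165
  z 0.36 50 x 0.56711842105686 0.6136872355482654 y mean 0.01175343663950684 x mid 0.5883227232903296
  z 0.38 39 x 0.567884612317752 0.6135376879267247 y mean 0.011583582395936145 x mid 0.5846774689813093
  z 0.4 2 x 0.5716746811088675 0.6051827163623649 y mean 0.010684030863262639 x mid 0.5884286987356162
top blue 4
  z 0.3 1 x 0.6053613573232971 0.6053613573232971 y mean 0.018747715540351595 x mid 0.6053613573232971
  z 0.32 1 x 0.6115425222482385 0.6115425222482385 y mean 0.017697787598173198 x mid 0.6115425222482385
  z 0.36 1 x 0.569644741082452 0.569644741082452 y mean 0.01952288349838399 x mid 0.569644741082452
  z 0.38 1 x 0.5721590604288409 0.5721590604288409 y mean 0.0198225642356073 x mid 0.5721590604288409
(np.float64(418.2534051241635), np.float64(166.17738693308326))
```

View pics/ab.png

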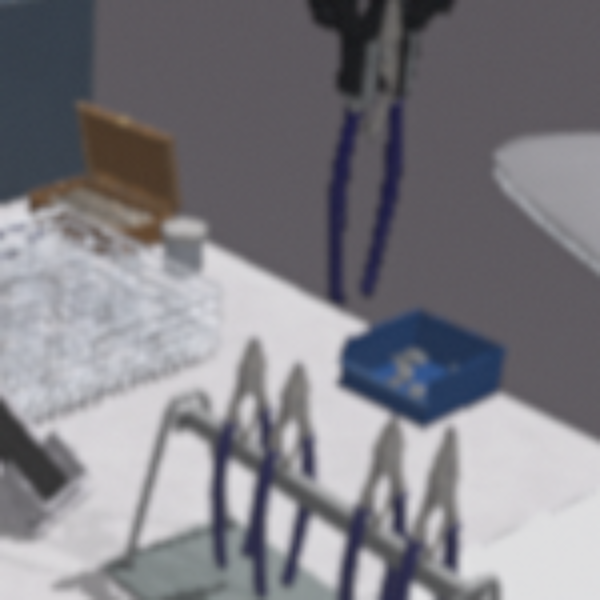

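The pliers hang vertically from the gripper (crop (365,200)), handle ends down, above the gap between the middle cutters (crop (295,430) and (390,490)). Next I measure the bar and neighbours in the same camera.

Run:
```python
from h import *
for n in("side","top"):
    c=dict(np.load(n+("6" if n=="side" else "0")+".npz"));P=pts(c);im=c["image"].astype(int)
    hsv=cv2.cvtColor(c["image"],cv2.COLOR_RGB2HSV);bl=(hsv[...,0]>105)&(hsv[...,0]<135)&(hsv[...,1]>80)
    for yl,yh in((.035,.075),(-.05,-.015)):
        m=bl&(P[...,1]>yl)&(P[...,1]<yh)&(abs(P[...,0]-.593)<.05)&(P[...,2]>.03)&(P[...,2]<.2);q=P[m];print(n,"nb",m.sum(),"y",np.median(q[:,1]))
        for a in np.arange(.04,.16,.02):
            k=q[(q[:,2]>a)&(q[:,2]<=a+.02)]
            if len(k)>2:print("   z",a.round(2),len(k),"x",k[:,0].min(),k[:,0].max(),(k[:,0].min()+k[:,0].max())/2,"y",k[:,1].mean())
    g=(P[...,1]>-.015)&(P[...,1]<.04)&(abs(P[...,0]-.593)<.03)&(im.max(2)-im.min(2)<30)
    for a,b in((.114,.118),(.118,.122),(.122,.126),(.126,.130),(.130,.133),(.133,.136),(.136,.14)):
        k=P[g&(P[...,2]>a)&(P[...,2]<=b)]
        if len(k):print(" bar z",a,len(k),"x",np.percentile(k[:,0],[0,10,50,90,100]))
    if n=="side":
        m=(P[...,1]>-.01)&(P[...,1]<.03)&(abs(P[...,0]-.593)<.05)&(P[...,2]>.265)&(P[...,2]<.3)
        print("ends zmin",P[m][:,2].min())
```

```text
side nb 59 y 0.05049096239984574
   z 0.04 6 x 0.5739700482600315 0.6061852665669523 0.5900776574134918 y 0.050387263260790204
   z 0.06 8 x 0.5701047704553704 0.6092764406933633 0.5896906055743669 y 0.050712494392935945
   z 0.08 15 x 0.5657370020958511 0.6122756853152467 0.5890063437055488 y 0.051210644916949086
   z 0.1 7 x 0.5667153076753318 0.5709425313149064 0.568828919495119 y 0.050553576980206
   z 0.12 15 x 0.5688585550456936 0.6107278464945874 0.5897932007701405 y 0.04987153788167329
   z 0.14 8 x 0.5710862544376312 0.5754215153110227 0.5732538848743269 y 0.05072985746722107
side nb 89 y -0.033344926662578045
   z 0.04 18 x 0.5747117687472477 0.6105395232273515 0.5926256459872996 y -0.0336131198828239
   z 0.06 18 x 0.5707040199265916 0.611325782195159 0.5910149010608753 y -0.03442906577956827
   z 0.08 16 x 0.5668917074264999 0.6125825575118203 0.58973713246916 y -0.033937116018954126
   z 0.1 8 x 0.5662443744552422 0.571064735816659 0.5686545551359505 y -0.032664086652520435
   z 0.12 13 x 0.5675655065752055 0.6099383832757628 0.5887519449254841 y -0.03314958536022424
   z 0.14 15 x 0.569686643439464 0.6086444726396326 0.5891655580395483 y -0.033150098188376345
 bar z 0.114 5 x [0.59  0.59  0.591 0.592 0.592]
 bar z 0.118 16 x [0.588 0.588 0.589 0.59  0.591]
 bar z 0.122 19 x [0.587 0.588 0.589 0.591 0.592]
 bar z 0.126 21 x [0.586 0.588 0.59  0.591 0.592]
 bar z 0.13 21 x [0.588 0.589 0.59  0.597 0.6  ]
 bar z 0.133 33 x [0.589 0.589 0.593 0.596 0.598]
ends zmin 0.277711088403142
top nb 0 y nan
top nb 0 y nan
 bar z 0.118 2 x [0.591 0.591 0.591 0.591 0.591]
 bar z 0.122 6 x [0.59  0.591 0.591 0.591 0.591]
 bar z 0.126 9 x [0.59  0.59  0.591 0.592 0.596]
 bar z 0.13 7 x [0.592 0.592 0.593 0.6   0.6  ]
 bar z 0.133 25 x [0.589 0.592 0.596 0.599 0.6  ]
 bar z 0.136 17 x [0.591 0.591 0.595 0.598 0.599]
  return _methods._mean(a, axis=axis, dtype=dtype,
  ret = ret.dtype.type(ret / rcount)
```

```bash
python3 -m crank '[-0.26,0.4,2,0,0,0,-0.26,0.4,4,0,0,0,-0.26,0.4,6,0,0,0,-0.26,0.4,8,0,0,0,-0.26,0.4,10,0,0,0,-0.26,0.4,11.5,0,0,0,-0.26,0.4,12.5,0,0,0,-0.26,0.4,13,0,0,0,-0.26,0.4,13,0,0,0,-0.26,0.4,13,0,0,0]'
cat > m.py <<'E'
from h import *
from cell import robot,optics
o=robot.observe();T=np.array(o["tcp_pos"]);print(T)
for n in("side","top"):
    c=optics.read_camera(n);P=pts(c);im=c["image"].astype(int)
    hsv=cv2.cvtColor(c["image"],cv2.COLOR_RGB2HSV);bl=(hsv[...,0]>105)&(hsv[...,0]<135)&(hsv[...,1]>80)
    for nm,yl,yh in(("held",-.012,.036),("L",.036,.075),("R",-.05,-.014)):
        q=P[bl&(P[...,1]>yl)&(P[...,1]<yh)&(abs(P[...,0]-.593)<.05)&(P[...,2]>.03)&(P[...,2]<.3)]
        if len(q):print(n,nm,len(q),"y",np.median(q[:,1]),"zmin",q[:,2].min())
        if nm=="held":
            for a in np.arange(.02,.28,.01):
                k=q[(q[:,2]>a)&(q[:,2]<=a+.01)]
                f=k[k[:,0]<.593];b=k[k[:,0]>.593]
                if len(f) and len(b):print("   z",a.round(2),len(k),"front",f[:,0].min(),f[:,0].max(),"back",b[:,0].min(),b[:,0].max(),"mid",(k[:,0].min()+k[:,0].max())/2)
    g=(P[...,1]>-.02)&(P[...,1]<.045)&(abs(P[...,0]-.593)<.03)&(im.max(2)-im.min(2)<30)
    k=P[g&(P[...,2]>.131)&(P[...,2]<=.139)]
    if len(k):print(" bar top",len(k),"x",np.percentile(k[:,0],[5,50,95]))
E
python3 m.py
```

```text
time: 17.4
tcp_pos: [0.5975, 0.012, 0.2363]
tcp_rot: [179.9, -0.0, 89.3]
contact_force: [0.3, 0.3, -1.2]
grip_width: 0.0208
grasp_force: 78.4
[0.597 0.012 0.236]
side held 172 y 0.005742001154692922 zmin 0.15795911734666812
   z 0.15 2 front 0.5802457912358155 0.5802457912358155 back 0.6110852477745075 0.6110852477745075 mid 0.5956655195051614
   z 0.16 9 front 0.5771003342076353 0.5810441957327521 back 0.6071739852701632 0.6093424157018841 mid 0.5932213749547597
   z 0.17 5 front 0.5760438660432335 0.5788037644002877 back 0.6105291449375416 0.6120638804498421 mid 0.5940538732465378
   z 0.18 8 front 0.5747806122522959 0.57796034762551 back 0.6104014791230977 0.6143641612195063 mid 0.5945723867359012
   z 0.19 9 front 0.5727392787314266 0.5745385051601498 back 0.6120146075054768 0.6136859884686418 mid 0.5932126336000342
   z 0.2 18 front 0.5726607103350188 0.5746592772269024 back 0.6121907037492927 0.6206094019951385 mid 0.5966350561650786
   z 0.21 17 front 0.5713504448959861 0.5727028703023217 back 0.6132628816253289 0.6214365186386556 mid 0.5963934817673209
   z 0.22 23 front 0.57
[... 249 characters left out ...]
73688842 0.5783252972820923 back 0.6107333228114414 0.61833335036064 mid 0.5953652588647621
   z 0.25 24 front 0.5734004579405696 0.5799622042419603 back 0.6112357218328163 0.6163113674434283 mid 0.594855912691999
   z 0.26 8 front 0.5763745369639578 0.577145769019745 back 0.6077304427543404 0.6133155663530858 mid 0.5948450516585218
   z 0.27 3 front 0.5752940619222463 0.5778389297370006 back 0.609507285188955 0.609507285188955 mid 0.5924006735556007
side L 73 y 0.050106943651014646 zmin 0.039693569901166126
side R 90 y -0.033489927363030025 zmin 0.040034069186521526
 bar top 54 x [0.588 0.592 0.597]
top held 1 y 0.013457141473334766 zmin 0.26380550010786097
 bar top 32 x [0.59  0.595 0.6  ]
```

```bash
python3 -m crank '[0.25,-0.1,0.3,0,0,0,0.25,-0.1,0.5,0,0,0,0.25,-0.1,0.8,0,0,0,0.25,-0.1,1.1,0,0,0,0.25,-0.1,1.4,0,0,0,0.25,-0.1,1.7,0,0,0,0.25,-0.1,2,0,0,0,0.25,-0.1,2.3,0,0,0,0.25,-0.1,2.3,0,0,0]'
python3 m.py | grep -v "z 0.2"
```

```text
time: 18.4
tcp_pos: [0.596, 0.0145, 0.2121]
tcp_rot: [180.0, -0.0, 89.3]
contact_force: [-0.1, 0.3, -1.6]
grip_width: 0.0208
grasp_force: 78.4
[0.596 0.015 0.212]
side held 144 y 0.008660475560419767 zmin 0.13596118571564386
   z 0.13 4 front 0.5781758775767327 0.5795784162544692 back 0.6035384732016308 0.6087643671063436 mid 0.5934701223415382
   z 0.14 7 front 0.5745598296117146 0.5793326869512654 back 0.6056163670449195 0.6081337088009173 mid 0.5913467692063159
   z 0.15 4 front 0.573838741629514 0.573838741629514 back 0.6078089237486005 0.6103513096100969 mid 0.5920950256198054
   z 0.16 10 front 0.5710339043951986 0.5754017773273963 back 0.6106888620337823 0.6108743463054492 mid 0.5909541253503239
   z 0.17 13 front 0.5697165151005431 0.5725989716090536 back 0.6098515508214964 0.6133137583622985 mid 0.5915151367314209
   z 0.18 14 front 0.5697761232578124 0.5732281872903247 back 0.6098828547330419 0.6131881871134885 mid 0.5914821551856504
   z 0.19 12 front 0.5700117900111338 0.571912561606976 back 0.6135770353160981 0.6153873496775245 mid 0.5926995698443291
side L 61 y 0.05103969219723903 zmin 0.03941790535553025
side R 90 y -0.03389751565094634 zmin 0.040753394016720956
 bar top 60 x [0.578 0.592 0.608]
 bar top 34 x [0.587 0.595 0.606]
```

```bash
python3 -m crank '[0,0,0.4,0,0,0,0,0,0.8,0,0,0,0,0,1.3,0,0,0,0,0,1.8,0,0,0,0,0,2.3,0,0,0,0,0,2.8,0,0,0,0,0,3.3,0,0,0,0,0,3.8,0,0,0,0,0,4.3,0,0,0,0,0,4.8,0,0,0,0,0,4.8,0,0,0]'
python3 m.py | grep -v "z 0.2"
```

```text
time: 19.6
tcp_pos: [0.5958, 0.0145, 0.1637]
tcp_rot: [-180.0, -0.0, 89.3]
contact_force: [0.0, -0.6, -1.3]
grip_width: 0.0211
grasp_force: 78.3
[0.596 0.015 0.164]
side held 119 y 0.00895881924200459 zmin 0.08378108164661535
   z 0.08 5 front 0.579687740129689 0.579687740129689 back 0.6065572583825731 0.6087326887868684 mid 0.5942102144582787
   z 0.09 7 front 0.574460810681395 0.578270124538429 back 0.607589192602711 0.6101960491523004 mid 0.5923284299168476
   z 0.12 10 front 0.5711064374491152 0.5748400704393821 back 0.6131521797961078 0.6131521797961078 mid 0.5921293086226115
   z 0.13 10 front 0.5698569329065782 0.5730543270560364 back 0.6122012111717399 0.614185528536262 mid 0.5920212307214201
   z 0.14 14 front 0.5675533804803604 0.5728886506744261 back 0.6128692450997253 0.615831128838655 mid 0.5916922546595077
   z 0.15 13 front 0.5677722747170757 0.5713632540430633 back 0.6113332724476598 0.6144534447543903 mid 0.591112859735733
   z 0.16 10 front 0.5686392217815874 0.5724871276228426 back 0.6119828754739679 0.6158146691004074 mid 0.5922269454409974
   z 0.17 11 front 0.5711788210246328 0.5749746907198905 back 0.6103361252639011 0.6135481684614492 mid 0.592363494743041
   z 0.18 10 front 0.5711408559049981 0.5750369196158661 back 0.6097750389996979 0.6111266705171575 mid 0.5911337632110778
   z 0.19 5 front 0.573442496270512 0.5778843408272903 back 0.6078371925526128 0.6102919703265595 mid 0.5918672332985357
side L 70 y 0.05038566914578735 zmin 0.04051692416664521
side R 102 y -0.033476342621366506 zmin 0.0372827293468887
 bar top 63 x [0.571 0.592 0.614]
 bar top 33 x [0.586 0.595 0.616]
```

```bash
python3 -m crank '[0,0,0.4,0,0,0,0,0,0.9,0,0,0,0,0,1.4,0,0,0,0,0,1.9,0,0,0,0,0,2.4,0,0,0,0,0,2.9,0,0,0,0,0,3.4,0,0,0,0,0,3.7,0,0,0,0,0,3.9,0,0,0,0,0,3.9,0,0,0]'
python3 -m crank '[0,0,0.1,0,0,0,0,0,0.2,0,0,0,0,0,0.2,0,0,0,0,0,0.2,0,0,0]'
```

```text
time: 20.7
tcp_pos: [0.5962, 0.0145, 0.1254]
tcp_rot: [180.0, -0.0, 89.3]
contact_force: [0.3, -0.2, -0.8]
grip_width: 0.021
grasp_force: 78.3
time: 21.1
tcp_pos: [0.5963, 0.0145, 0.1236]
tcp_rot: [179.9, -0.0, 89.3]
contact_force: [0.4, -0.3, -1.6]
grip_width: 0.0213
grasp_force: 78.3
```

```bash
python3 -m crank '[0,0,0.1,0,0,0,0,0,0.2,0,0,0,0,0,0.2,0,0,0]'
python3 -m crank '[0,0,0.1,0,0,0,0,0,0.2,0,0,0,0,0,0.2,0,0,0]'
python3 m.py | egrep "held|L|R"
```

```text
time: 21.4
tcp_pos: [0.5961, 0.0145, 0.1214]
tcp_rot: [180.0, -0.0, 89.3]
contact_force: [0.9, 0.2, -0.5]
grip_width: 0.0211
grasp_force: 78.3
time: 21.7
tcp_pos: [0.5963, 0.0145, 0.1195]
tcp_rot: [179.9, -0.0, 89.3]
contact_force: [0.9, 0.3, -1.7]
grip_width: 0.0213
grasp_force: 78.5
side held 94 y 0.008905278694185448 zmin 0.040808587697895415
side L 64 y 0.050335647994633415 zmin 0.04103792516268112
side R 116 y -0.03327901496644553 zmin 0.03848604761343366
```

```bash
python3 -m crank '[0,0,0.1,0,0,0,0,0,0.15,0,0,0,0,0,0.15,0,0,0]'
python3 -m crank '[0,0,0.1,0,0,0,0,0,0.15,0,0,0,0,0,0.15,0,0,0]'
```

```text
time: 22.1
tcp_pos: [0.5965, 0.0145, 0.1191]
tcp_rot: [179.9, -0.0, 89.3]
contact_force: [-3.1, 0.1, 8.9]
grip_width: 0.0209
grasp_force: 79.5
time: 22.4
tcp_pos: [0.5968, 0.0145, 0.1188]
tcp_rot: [179.9, -0.1, 89.3]
contact_force: [-7.4, 0.1, 18.3]
grip_width: 0.0212
grasp_force: 80.7
```

```bash
python3 -m crank '[0,-0.1,-0.1,0,0,0,0,-0.1,-0.2,0,0,0,0,-0.1,-0.2,0,0,0]'
python3 -m crank '[0,0,0,0,0,0,0,0,0,0,0,0,0,0,0,0,0,0,0,0,0,0,0,0,0,0,0,0,0,0]' 0.4 20
python3 m.py | egrep "held|L|R|z 0"
```

```text
time: 22.7
tcp_pos: [0.5959, 0.0146, 0.1192]
tcp_rot: [179.9, -0.0, 89.3]
contact_force: [0.2, 0.0, 4.8]
grip_width: 0.0213
grasp_force: 79.0
time: 23.2
tcp_pos: [0.5951, 0.0145, 0.1184]
tcp_rot: [180.0, -0.0, 89.3]
contact_force: [0.9, 0.2, -0.0]
grip_width: 0.0599
grasp_force: 0.0
side held 88 y 0.009243258404165233 zmin 0.0381984472798943
   z 0.04 8 front 0.5776373092894669 0.5798800021850944 back 0.6044826555170052 0.6078225162072317 mid 0.5927299127483493
   z 0.05 7 front 0.576001407491933 0.5778203798283814 back 0.604926389441265 0.6076621606882789 mid 0.591831784090106
   z 0.09 6 front 0.5689547027772937 0.5721347536187616 back 0.6105293002267592 0.6105293002267592 mid 0.5897420015020265
   z 0.12 9 front 0.5696634312023339 0.5733527828739629 back 0.6118295505646759 0.6118295505646759 mid 0.590746490883505
   z 0.13 11 front 0.5709862270418057 0.5743791002492152 back 0.6108862361544406 0.6119135070233497 mid 0.5914498670325776
   z 0.14 10 front 0.5724774057468268 0.5752151986828682 back 0.6091734635057047 0.6120978690238822 mid 0.5922876373853545
side L 64 y 0.0500934829351149 zmin 0.03960727571682543
side R 119 y -0.03329626018859433 zmin 0.04067423373840884
```

```bash
python3 -m crank '[0,0,-0.5,0,0,0,0,0,-1,0,0,0,0,0,-2,0,0,0,0,0,-3,0,0,0,0,0,-5,0,0,0,0,0,-7,0,0,0,0,0,-9,0,0,0,0,0,-12,0,0,0,0,0,-15,0,0,0,0,0,-15,0,0,0,0,0,-15,0,0,0,0,0,-15,0,0,0,0,0,-15,0,0,0]'
python3 m.py | egrep "held|L|R|z 0"
python3 - <<'E'
from h import *
from cell import optics
for f in(None,"side0.npz"):
    c=optics.read_camera("side") if f is None else dict(np.load(f));P=pts(c)
    if f is None: cv2.imwrite("pics/end.png",c["image"][:,:,::-1])
    for a,b in((.15,.17),(.17,.19),(.19,.215)):
        g=(abs(P[...,0]-.593)<.05)&(P[...,2]>a)&(P[...,2]<b)
        print(f,a,[(P[g&(P[...,1]>l)&(P[...,1]<h)].mean(0)) for l,h in((.08,.12),(.036,.07),(-.012,.03),(-.05,-.016),(-.1,-.06)) if (g&(P[...,1]>l)&(P[...,1]<h)).any()])
E
```

```text
time: 24.6
tcp_pos: [0.5946, 0.0145, 0.2677]
tcp_rot: [-180.0, -0.0, 89.3]
contact_force: [0.8, -0.7, 0.7]
grip_width: 0.0598
grasp_force: 0.0
side held 78 y 0.009525081160825177 zmin 0.03850921330779422
   z 0.04 8 front 0.5770007101383351 0.577932317345726 back 0.6055510565243296 0.6086645782630938 mid 0.5928326442007145
   z 0.05 6 front 0.5746525185753997 0.5779068615781392 back 0.6080207386153303 0.6099918717996586 mid 0.5923221951875292
   z 0.06 4 front 0.5735353004229485 0.5769971889969585 back 0.6084895331947613 0.6084895331947613 mid 0.5910124168088549
   z 0.13 14 front 0.5697498212677508 0.575783515695873 back 0.6102303315480765 0.6141939920935456 mid 0.5919719066806481
   z 0.14 7 front 0.5719532054148692 0.5759339426816249 back 0.6109012475825512 0.6116464185094487 mid 0.5917998119621589
   z 0.15 2 front 0.5764321376594863 0.5764321376594863 back 0.6074760777018406 0.6074760777018406 mid 0.5919541076806635
side L 64 y 0.050194019940564216 zmin 0.03946878519530206
side R 116 y -0.03335973661695085 zmin 0.0397413251127382
None 0.15 [array([0.592, 0.094, 0.159]), array([0
[... 177 characters left out ...]
1, 0.18 ]), array([0.593, 0.009, 0.18 ]), array([ 0.591, -0.033,  0.18 ]), array([ 0.591, -0.075,  0.18 ])]
None 0.19 [array([0.593, 0.093, 0.2  ]), array([0.592, 0.051, 0.2  ]), array([0.593, 0.009, 0.202]), array([ 0.591, -0.033,  0.201]), array([ 0.591, -0.076,  0.202])]
side0.npz 0.15 [array([0.592, 0.094, 0.159]), array([0.591, 0.052, 0.159]), array([ 0.59 , -0.032,  0.159]), array([ 0.591, -0.075,  0.159])]
side0.npz 0.17 [array([0.593, 0.093, 0.18 ]), array([0.592, 0.05 , 0.181]), array([ 0.591, -0.033,  0.18 ]), array([ 0.591, -0.075,  0.18 ])]
side0.npz 0.19 [array([0.593, 0.093, 0.201]), array([0.593, 0.051, 0.2  ]), array([ 0.591, -0.033,  0.2  ]), array([ 0.592, -0.075,  0.202])]
```

The pliers hang upright at mid-gap, the neighbours haven't moved, and the gripper is clear. Handing in.

```bash
python3 -c "
from cell import job_done
print(job_done())"
```

```text
the job is handed in; nothing more can be done
None
```

The blue needle-nose pliers were laid in the cradle, let go, re-gripped by the head and now hang jaws up midway between the two middle cutters; the hung tools measured unmoved, the gripper is clear, and I handed in at about 25 s (first grip missed because the reported tool point was about 45 mm off; arch model and aligner not re-checked at the end).

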